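# Wedge a rocking drawer cabinet in the stockroom

## Robot

A 7-joint arm with a two-finger parallel gripper is mounted at the origin on the work surface. World frame = base frame: x ahead of the robot, y to its left, z up, the work surface at z = 0. Lengths are in m, angles in rad, forces in N, time in s.
With the tool pointing down it reaches from about 0.425 to 0.925 m from the base axis. Payload 6.8 kg.
Tool frame: the origin (TCP) lies between the finger pads; the fingertips stand r.tcp_to_tips ahead of it and the grasp point (between the pads) lies 3 mm ahead of it (r.tcp_to_tips is the distance from the TCP to the fingertips, in m); z points along the fingers, y is the line along which they close (so a half turn about z gives the same grasp; the last joint's range is limited). The gripper opens to 85 mm and grips with 20 to 120 N. Pads are 22 mm wide; open, the fingers measure 114 mm over their backs; the gripper's body (76 mm by 85 mm) begins 54 mm behind the grasp point. The pads swing forward as they close: fully open they stand 13 mm farther back than shut.
Start: joints at [-1.404, 0.477, 0.022, 1.555, -0.011, 1.109, -0.083], TCP at [0.183, 0.65, 0.253] pointing down, gripper open.
Joint ranges: [-2.96, 2.96], [-0.34, 2.1], [-1.41, 1.46], [0.24, 2.44], [-1.37, 4.51], [0.17, 1.92], [-2.96, 2.96]. Speed limits (rad/s): [2.39, 2.39, 3.14, 3.14, 3.14, 3.14, 3.14].

## Interface

Orientations are given as a rotation vector (axis times angle).
In Python, from bench import r gives the robot as it stands. The module is installed in compiled form; this text tells all that it offers.
- The arm moves only by the tool step_arm, never from a script. Its argument "moves" is a list of rows, each an object of numbers: "rx", "ry", "rz": the turn, a rotation vector about the tool's x, y, z in degrees; "dx", "dy", "dz": the shift along the tool's x, y, z in mm; "gripper": the opening, from -1 (shut) to 1 (fully open). In form: [{"rx": .., "ry": .., "rz": .., "dx": .., "dy": .., "dz": .., "gripper": ..}, ...]. A call has 1 to 20 rows; each row shifts and turns the commanded pose from where the row before left it, along the tool's axes as they then stand; what a row does not reach is not made up. A row lasts 1/8 s, in which the tool goes at most 62.5 mm and 10.7 degrees, less where a joint would pass 70% of its speed; a pose out of reach is approached as far as the arm can. A call is refused whole if a number of a shift passes 62.5 or a number of a turn 10.7, either way. A call with a gripper value outside its range is refused whole. The fingers move at their own pace and stop on an object; "grip_force" is the grip in N (left out, the last holds). Time passes only in rows, so rows that do not move let the fingers close. It gives the time, the measured TCP pose, the force, the opening and the grip force at its end, in the units of the state.
- r.get_obs(): the state, without advancing time (a new reading comes with each control period).
- r.grab_frame(name): name is "side" or "top" or "wrist"; returns the picture (420x560x3 uint8, blue, green, red); there is no depth.
- r.camera_info(name): a dict with "mtx" (3x3 intrinsics, pixels), "D" ([k1, k2, p1, p2, k3] as OpenCV has them; the pictures are not rectified), "rvec" (rotation vector, rad) and "tvec" (3), from world to camera coordinates, as OpenCV has them. Camera axes: x right, y down, z forward; pixel columns grow to the right and rows downward; lengths in m; the calibration is good to about 2 mm. A picture is of the moment at which its call begins: read the wrist's pose just before it. camera_info takes no time and is no camera call; for the wrist camera it gives the pose at the moment of the call.
- r.hand_in(): hands the job in; it is judged then, once.
The state is a dict: "clock": time; "joints": joint angles; "qvel": joint speeds; "tau": joint torques, N m; "tcp_pos": TCP position; "orientation": TCP orientation; "contact_force": force on the tool from outside, world axes, zero at the start; "moment": the same for the moment, N m; "grip_width": finger opening in m; "gripper_force": force on a finger pad.
Only numpy, scipy, OpenCV 4.12 (cv2) and the standard library are available. Lean on these libraries where they do the work, as an engineer would, in place of code of your own. Each camera call takes 0.05 s, during which the arm holds its last target. There are 200 camera calls.

## Task

The small blue drawer cabinet on the bench rocks, because the yellow foot under its yellow corner pad does not reach the bench. Without lifting or carrying anything, push the orange wedge along the bench, thin end first, under that foot until it is snug but does not jack the cabinet up; then press down on the yellow pad to test that the corner no longer rocks (if it still dips, push the wedge farther and test again). Finish with the hand clear, the cabinet level where it stood and the wedge snug under the foot, and leave the other things on the bench alone.

Things in the scene. Friction and masses are not known exactly. Their poses are not given: they have to be found in the camera images.
- cabinet: Blue drawer cabinet, 200 x 260 mm (x, y), top 132 mm above the bench, about 3 kg, loose on four round feet at x = +-75, y = +-105 mm, its floor 22 mm up. A 50 mm high red bin is fixed on top at (-x, +y), grey drawer fronts on +x. Origin: on the bench under its centre, z up. The foot at (+75, -105) is short: 3 N down on that corner rocks the cabinet about its diagonal.
- pad: Square yellow pad 44 x 44 mm, 6 mm thick, fixed on the cabinet's top at its (+x, -y) corner, straight above the short foot; the place to press. Origin: centre of its underside, z up; its top is 6 mm above the origin.
- foot_ball (a point): Centre of the yellow ball (24 mm in diameter) of the short foot, under the pad. The ball's underside is 12 mm below this point and hangs 5 to 11 mm above the bench at the start (it varies). The cabinet's two nearest side faces are 25 mm away from this point.
- wedge: Orange wedge, loose, 160 x 56 mm, 0.12 kg. Origin: centre of its underside; x along it to the thin end (2 mm thick at x = +80 mm), z up; flat back 28 mm high at x = -80. Starts 4 to 10 cm short of the foot, not quite aimed at it. Slides at 1 to 2 N; on meeting the foot the force passes 5 N within a few mm, above about 15 N it jacks or shoves the cabinet. It does not slip out when the pad is pressed.
- ramp: Frame on the wedge's evenly sloping top (1 mm in 6.2 mm): origin at the middle of the slope, 15 mm above the bench, x down the slope to the thin end, z square to the slope and upwards. The ball rests on the slope when its centre is 12 mm from it along this z.
- shackle_a: Bystander: loose steel bow shackle with a red pin lying on the bench, 70 x 65 x 16 mm; to be left alone
- shackle_b: Bystander: second loose steel bow shackle with a red pin, 70 x 65 x 16 mm; to be left alone
- tape_roll: Bystander: brown ring (tape roll) lying flat, 90 mm across, 24 mm high; to be left alone
- oil_can: Bystander: green can, 56 mm across, 110 mm tall; to be left alone
- small_bin: Bystander: small open yellow bin 90 x 70 x 50 mm; to be left alone
- carton: Bystander: small cardboard carton 80 x 60 x 55 mm; to be left alone
- screwdriver: Bystander: screwdriver lying on the bench; origin at its middle; to be left alone
Things that resemble listed ones, but are neither listed nor needed, are in the scene too. Of the things that look like the wedge, the larger one is meant.

How it is judged:
On the way, in this order (a step that is already met when the one before it is completed fails the run):
1. the wedge is under the short foot and meets it (gap under 1.5 mm) (z of foot_ball in the frame of ramp between 0.008 and 0.0135 m and x of foot_ball in the frame of ramp between -0.07 and 0.075 m and y of foot_ball in the frame of ramp between -0.027 and 0.027 m), for 0.2 s.
2. the yellow pad is pressed with more than 4 N and the corner does not give: the cabinet stays level (within 0.013 rad) and the foot on the wedge (all of step 1 and contact force between the fingers and pad above 4 N and angle between cabinet's own z axis and vertical below 0.013 rad), for 0.2 s.
At the end, for the whole second after the job is handed in: The wedge lies flat with the short foot on its slope (gap at most 1.5 mm, foot's centre within the wedge's width), the cabinet is level within 0.013 rad, within 25 mm of where it stood, and all is at rest (all of step 1 and angle between cabinet's own z axis and vertical below 0.013 rad and distance of cabinet from where it was at the start of the episode below 0.025 m and angle between wedge's own z axis and vertical below 0.03 rad and linear speed of each of wedge, cabinet below 0.01 m/s and angular speed of cabinet below 0.05 rad/s); the robot touches nothing.
It fails at once if the wedge is lifted off the bench (height (world z) of wedge above 0.015 m or angle between wedge's own z axis and vertical above 0.25 rad).
It fails at once if the cabinet is lifted, tipped or shoved away (height (world z) of cabinet above 0.02 m or angle between cabinet's own z axis and vertical above 0.15 rad or distance of cabinet from where it was at the start of the episode above 0.04 m).
It fails at once if another thing on the bench is moved more than 30 mm (distance of any of shackle_a, shackle_b, tape_roll, oil_can, small_bin, carton, screwdriver from where it was at the start of the episode above 0.03 m).
It also fails if it takes over 51 s, if anything falls off the work surface, if the arm or the gripper's body presses on something with over 40 N, if the wrist force passes 120 N, or if a joint passes its speed limit or range.

## Working session

There is one attempt and no reset: what is moved stays moved. The work goes in short steps, Python scripts to look and compute and a tool call to move; the robot and the scene stay as the last step left them, time stands still between calls to the robot, and variables do not carry over. Pictures are saved under pics/ and viewed, at most 10 in all, crops included, and the job is handed in when it is done.

Besides the shell and the picture viewer there is one more tool, called by a JSON object that holds its "method" and its "body". step_arm: Moves the arm, as the interface text tells. Its arguments: {"type":"object","properties":{"moves":{"type":"array","items":{"type":"object","properties":{"rx":{"type":"number"},"ry":{"type":"number"},"rz":{"type":"number"},"dx":{"type":"number"},"dy":{"type":"number"},"dz":{"type":"number"},"gripper":{"type":"number"}}}},"grip_force":{"type":"number"}},"required":["moves"]}

```bash
mkdir -p pics
python3 - <<'E'
from bench import r
import cv2
o=r.get_obs()
for k in("clock","tcp_pos","orientation","contact_force","grip_width"):print(k,o[k])
print(r.tcp_to_tips)
for n in("top","side"):
    cv2.imwrite(f"pics/{n}0.png",r.grab_frame(n)); c=r.camera_info(n); print(n,c)
E
```

```text
clock 0.0
tcp_pos [0.18300375 0.64913262 0.25232428]
orientation [-4.30228552e-01 -3.11186011e+00  2.88518549e-03]
contact_force [0.33327835 0.4940225  0.69992177]
grip_width 0.0850487295707894
0.022
top {'mtx': array([[408.28968212,   0.        , 270.4845398 ],
       [  0.        , 408.28968212, 207.33602517],
       [  0.        ,   0.        ,   1.        ]]), 'D': array([-0.10617779,  0.        ,  0.        ,  0.        ,  0.        ]), 'rvec': array([ 2.22744078, -2.17410981,  0.05102281]), 'tvec': array([-0.04597433,  0.52390911,  1.18519171])}
side {'mtx': array([[495.48916074,   0.        , 282.13099809],
       [  0.        , 495.48916074, 214.65558246],
       [  0.        ,   0.        ,   1.        ]]), 'D': array([-0.04337044,  0.        ,  0.        ,  0.        ,  0.        ]), 'rvec': array([ 2.06845541, -0.05872557,  0.03841542]), 'tvec': array([-0.53830664,  0.11997224,  1.40815914])}
```

View pics/top0.png

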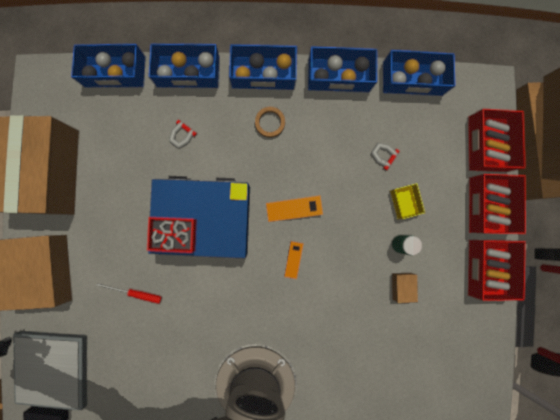

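View pics/side0.png

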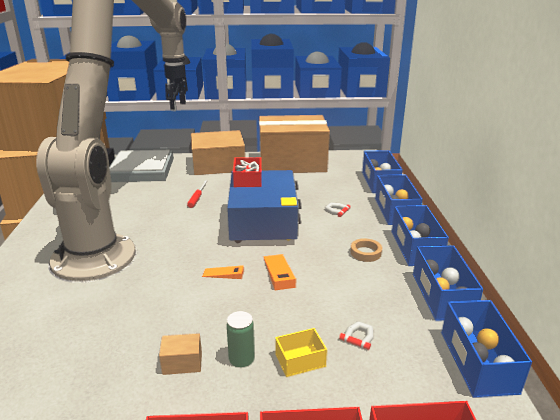

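The top view shows the cabinet at (150–250, 178–258) with the pad at (238,191). The larger wedge is at (267–323, 197–220), and the small decoy is at (293,260). Next I'll crop in to get the corners.

```bash
cat > h.py <<'E'
import numpy as np,cv2
from bench import r
def w(cam,pts,z):
    c=r.camera_info(cam) if isinstance(cam,str) else cam
    R=cv2.Rodrigues(c["rvec"])[0]; C=-R.T@c["tvec"]
    u=cv2.undistortPoints(np.array(pts,float).reshape(-1,1,2),c["mtx"],c["D"]).reshape(-1,2)
    d=np.c_[u,np.ones(len(u))]@R
    z=np.broadcast_to(z,len(u)); return C+d*((z-C[2])/d[:,2])[:,None]
def px(cam,P):
    c=r.camera_info(cam) if isinstance(cam,str) else cam
    return cv2.projectPoints(np.array(P,float).reshape(-1,1,3),c["rvec"],c["tvec"],c["mtx"],c["D"])[0].reshape(-1,2)
E
python3 - <<'E'
import cv2,numpy as np
a=cv2.imread("pics/top0.png")[170:230,220:340]; b=cv2.imread("pics/side0.png")[180:300,220:340]
a=cv2.resize(a,None,fx=6,fy=6,interpolation=cv2.INTER_CUBIC);b=cv2.resize(b,None,fx=4.5,fy=4.5,interpolation=cv2.INTER_CUBIC)
im=np.zeros((600,800,3),np.uint8); 
im=np.zeros((600,800,3),np.uint8); a=cv2.resize(a,(400,200)); 
im[:200,:400]=a; b=cv2.resize(b,(400,400)); im[:400,400:]=b
cv2.imwrite("pics/c.png",im)
from h import *
t=cv2.imread("pics/top0.png")
hsv=cv2.cvtColor(t,cv2.COLOR_BGR2HSV)
m=cv2.inRange(hsv,(8,150,120),(18,255,255)); m[:190]=0;m[230:]=0;m[:,:255]=0;m[:,335:]=0
c=max(cv2.findContours(m,0,2)[0],key=cv2.contourArea); q=cv2.approxPolyDP(c,3,True).reshape(-1,2);print(q,w("top",q,0.015),cv2.minAreaRect(c))
m=cv2.inRange(hsv,(24,150,120),(34,255,255)); m[:,300:]=0
c=max(cv2.findContours(m,0,2)[0],key=cv2.contourArea);R=cv2.minAreaRect(c);print(R,w("top",[R[0]],.138),w("top",cv2.boxPoints(R),.138))
m=cv2.inRange(hsv,(105,120,40),(125,255,255)); m[:150]=0;m[270:]=0;m[:,:130]=0;m[:,270:]=0
c=max(cv2.findContours(m,0,2)[0],key=cv2.contourArea);print(w("top",cv2.boxPoints(cv2.minAreaRect(c)),.132))
E
```

```text
[[320 198]
 [267 203]
 [268 220]
 [320 214]] [[ 0.55562355 -0.17768479  0.015     ]
 [ 0.53715109 -0.02276793  0.015     ]
 [ 0.48755543 -0.02690289  0.015     ]
 [ 0.50872475 -0.17856681  0.015     ]] ((293.9399719238281, 208.57998657226562), (18.950462341308594, 54.588645935058594), 81.8698959350586)
((238.0, 191.0), (16.0, 16.0), 90.0) [[0.56023251 0.05337912 0.138     ]] [[0.58083221 0.07504143 0.138     ]
 [0.58182195 0.03293555 0.138     ]
 [0.53969238 0.03178659 0.138     ]
 [0.53868235 0.07380601 0.138     ]]
[[0.38993661 0.28601334 0.132     ]
 [0.58723873 0.28500217 0.132     ]
 [0.58263059 0.02588718 0.132     ]
 [0.38704746 0.02858062 0.132     ]]
```

View pics/c.png

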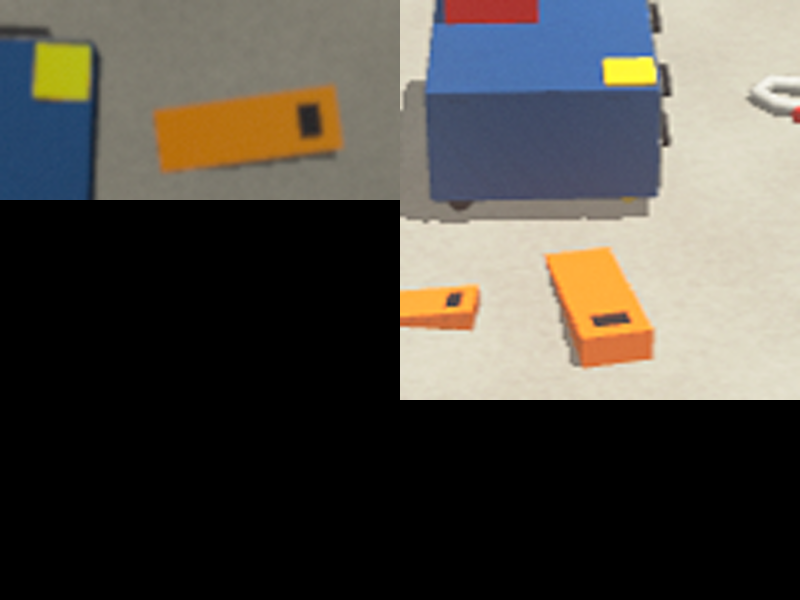

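The thin end faces the cabinet, with the thick back towards −y. The wedge is headed about 7° towards −x and sits about 45 mm short of the foot in x. The plan has two pushes:
1. Push on its −x side with two fingers to square it up and bring it into line.
2. Push on its back, along +y.

{"method": "step_arm", "body": {"moves": [{"rz": -10.7,"gripper": 0},{"rz": -5.04,"gripper": 0},{"dx": -40,"dy": -31,"gripper": 0},{"dx": -40,"dy": -31,"gripper": 0},{"dx": -40,"dy": -31,"gripper": 0},{"dx": -40,"dy": -31,"gripper": 0},{"dx": -40,"dy": -31,"gripper": 0},{"dx": -40,"dy": -31,"gripper": 0},{"dx": -40,"dy": -31,"gripper": 0},{"dx": -40,"dy": -31,"gripper": 0},{"dx": 4,"dy": -50,"gripper": 0},{"dx": 4,"dy": -50,"gripper": 0},{"dx": 4,"dy": -50,"gripper": 0},{"dx": 4,"dy": -50,"gripper": 0},{"dx": 4,"dy": -50,"gripper": 0},{"dx": 4,"dy": -50,"gripper": 0},{"dx": 4,"dy": -50,"gripper": 0},{"dx": 4,"dy": -50,"gripper": 0},{"dx": 4,"dy": -50,"gripper": 0},{"dx": 4,"dy": -50,"gripper": 0}]}}

```text
invalid input at $.moves[0]: expected keys rx, ry, rz, dx, dy, dz, gripper
```

{"method": "step_arm", "body": {"moves": [{"rx": 0,"ry": 0,"rz": -10.7,"dx": 0,"dy": 0,"dz": 0,"gripper": 0},{"rx": 0,"ry": 0,"rz": -5.04,"dx": 0,"dy": 0,"dz": 0,"gripper": 0},{"rx": 0,"ry": 0,"rz": 0,"dx": -40,"dy": -31,"dz": 0,"gripper": 0},{"rx": 0,"ry": 0,"rz": 0,"dx": -40,"dy": -31,"dz": 0,"gripper": 0},{"rx": 0,"ry": 0,"rz": 0,"dx": -40,"dy": -31,"dz": 0,"gripper": 0},{"rx": 0,"ry": 0,"rz": 0,"dx": -40,"dy": -31,"dz": 0,"gripper": 0},{"rx": 0,"ry": 0,"rz": 0,"dx": -40,"dy": -31,"dz": 0,"gripper": 0},{"rx": 0,"ry": 0,"rz": 0,"dx": -40,"dy": -31,"dz": 0,"gripper": 0},{"rx": 0,"ry": 0,"rz": 0,"dx": -40,"dy": -31,"dz": 0,"gripper": 0},{"rx": 0,"ry": 0,"rz": 0,"dx": -40,"dy": -31,"dz": 0,"gripper": 0},{"rx": 0,"ry": 0,"rz": 0,"dx": 4,"dy": -50,"dz": 0,"gripper": 0},{"rx": 0,"ry": 0,"rz": 0,"dx": 4,"dy": -50,"dz": 0,"gripper": 0},{"rx": 0,"ry": 0,"rz": 0,"dx": 4,"dy": -50,"dz": 0,"gripper": 0},{"rx": 0,"ry": 0,"rz": 0,"dx": 4,"dy": -50,"dz": 0,"gripper": 0},{"rx": 0,"ry": 0,"rz": 0,"dx": 4,"dy": -50,"dz": 0,"gripper": 0},{"rx": 0,"ry": 0,"rz": 0,"dx": 4,"dy": -50,"dz": 0,"gripper": 0},{"rx": 0,"ry": 0,"rz": 0,"dx": 4,"dy": -50,"dz": 0,"gripper": 0},{"rx": 0,"ry": 0,"rz": 0,"dx": 4,"dy": -50,"dz": 0,"gripper": 0},{"rx": 0,"ry": 0,"rz": 0,"dx": 4,"dy": -50,"dz": 0,"gripper": 0},{"rx": 0,"ry": 0,"rz": 0,"dx": 4,"dy": -50,"dz": 0,"gripper": 0}]}}

```text
clock: 2.6
tcp_pos: [0.4625, -0.0999, 0.2532]
orientation: [0.0, -3.141, -0.0]
contact_force: [1.1, -0.5, 0.6]
grip_width: 0.0426
gripper_force: 0.0
```

Run:
```python
from h import *
print(r.get_obs()["joints"])
c=r.camera_info("wrist"); t=r.grab_frame("wrist"); cv2.imwrite("pics/w1.png",t)
hsv=cv2.cvtColor(t,cv2.COLOR_BGR2HSV)
m=cv2.inRange(hsv,(8,150,100),(18,255,255))
for k in sorted(cv2.findContours(m,0,2)[0],key=cv2.contourArea)[-2:]:
    q=cv2.approxPolyDP(k,5,True).reshape(-1,2);print(q.tolist(),w(c,q,0.015).round(4).tolist(),w(c,q,0.028).round(4).tolist(),w(c,q,0.002).round(4).tolist())
```

```text
[-0.22051083  0.13916569  0.33402411  2.04007189 -0.05527575  0.97081018
  1.71259237]
[[327, 193], [209, 216]] [[0.4829, -0.0373, 0.015], [0.5134, -0.186, 0.015]] [[0.4793, -0.0395, 0.028], [0.5087, -0.1829, 0.028]] [[0.4866, -0.035, 0.002], [0.5182, -0.1891, 0.002]]
[[293, 54], [286, 53], [282, 79], [272, 89], [258, 81], [255, 114], [259, 120], [270, 116], [269, 128], [276, 130], [273, 140], [266, 139], [260, 127], [260, 138], [275, 139], [283, 124]] [[0.3257, -0.082, 0.015], [0.3247, -0.0897, 0.015], [0.3514, -0.0939, 0.015], [0.3619, -0.105, 0.015], [0.3534, -0.1206, 0.015], [0.3889, -0.1246, 0.015], [0.3956, -0.1202, 0.015], [0.3912, -0.1074, 0.015], [0.4046, -0.1087, 0.015], [0.4069, -0.1006, 0.015], [0.4184, -0.1041, 0.015], [0.4172, -0.1123, 0.015], [0.4035, -0.1191, 0.015], [0.4161, -0.1193, 0.015], [0.4172, -0.1017, 0.015], [0.4001, -0.0925, 0.015]] [[0.3278, -0.0827, 0.028], [0.3268, -0.09, 0.028], [0.3525, -0.0941, 0.028], [0.3626, -0.1048, 0.028], [0.3545, -0.1198, 0.028], [0.3887, -0.1237, 0.028], [0.3951, -0.1194, 0.028], [0.3908, -0.1072, 0.028], [0.4038, -0.1084, 0.028], [0.406, -0.1005, 0.028], [0.4171, -0.1039, 0.028], [0.4159, -0.1118, 0.028], [0.4027, -0.1184, 0.028], [0.4148, -0.1186, 0.028], [0.4159, -0.1017, 0.028], [0.3994, -0.0927, 0.028]] [[0.3237, -0.0814, 0.002], [0.3227, -0.0893, 0.002], [0.3503, -0.0937, 0.002], [0.3612, -0.1052, 0.002], [0.3524, -0.1214, 0.002], [0.3892, -0.1255, 0.002], [0.3961, -0.1209, 0.002], [0.3915, -0.1077, 0.002], [0.4054, -0.109, 0.002], [0.4078, -0.1006, 0.002], [0.4197, -0.1042, 0.002], [0.4185, -0.1128, 0.002], [0.4043, -0.1198, 0.002], [0.4173, -0.12, 0.002], [0.4185, -0.1018, 0.002], [0.4008, -0.0922, 0.002]]
```

View pics/w1.png

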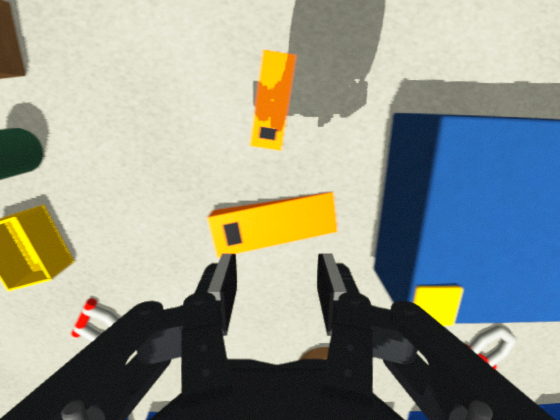

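The wrist view puts the wedge corners at (209,213), (333,193), (336,232) and (218,255). That agrees with the top view: −x side from (0.508,−0.183) to (0.487,−0.028), yaw about 7.8°. I'll descend beside it.

{"method": "step_arm", "body": {"moves": [{"rx": 0,"ry": 0,"rz": 0,"dx": 0,"dy": -22,"dz": 50,"gripper": 0},{"rx": 0,"ry": 0,"rz": 0,"dx": 0,"dy": 0,"dz": 50,"gripper": 0},{"rx": 0,"ry": 0,"rz": 0,"dx": 0,"dy": 0,"dz": 50,"gripper": 0},{"rx": 0,"ry": 0,"rz": 0,"dx": 0,"dy": 0,"dz": 40,"gripper": 0},{"rx": 0,"ry": 0,"rz": 0,"dx": 0,"dy": 0,"dz": 20,"gripper": 0},{"rx": 0,"ry": 0,"rz": 0,"dx": 0,"dy": 0,"dz": 10,"gripper": 0},{"rx": 0,"ry": 0,"rz": 0,"dx": 0,"dy": 0,"dz": 5,"gripper": 0},{"rx": 0,"ry": 0,"rz": 0,"dx": 0,"dy": 0,"dz": 0,"gripper": 0}]}}

```text
clock: 3.65
tcp_pos: [0.4634, -0.1203, 0.0287]
orientation: [0.0, 3.141, 0.0]
contact_force: [-1.4, -0.2, -0.6]
grip_width: 0.0424
gripper_force: 0.0
```

{"method": "step_arm", "body": {"moves": [{"rx": 0,"ry": 0,"rz": 0,"dx": -8,"dy": 0,"dz": 0,"gripper": 0},{"rx": 0,"ry": 0,"rz": 0,"dx": -8,"dy": 0,"dz": 0,"gripper": 0},{"rx": 0,"ry": 0,"rz": 0,"dx": -5,"dy": 0,"dz": 0,"gripper": 0},{"rx": 0,"ry": 0,"rz": 0,"dx": -5,"dy": 0,"dz": 0,"gripper": 0},{"rx": 0,"ry": 0,"rz": 0,"dx": -5,"dy": 0,"dz": 0,"gripper": 0},{"rx": 0,"ry": 0,"rz": 0,"dx": -5,"dy": 0,"dz": 0,"gripper": 0},{"rx": 0,"ry": 0,"rz": 0,"dx": -5,"dy": 0,"dz": 0,"gripper": 0},{"rx": 0,"ry": 0,"rz": 0,"dx": -5,"dy": 0,"dz": 0,"gripper": 0},{"rx": 0,"ry": 0,"rz": 0,"dx": -4,"dy": 0,"dz": 0,"gripper": 0},{"rx": 0,"ry": 0,"rz": 0,"dx": 0,"dy": 0,"dz": 0,"gripper": 0}]}}

```text
clock: 4.9
tcp_pos: [0.5138, -0.1204, 0.0284]
orientation: [0.0, 3.141, -0.0]
contact_force: [0.7, -0.3, -0.1]
grip_width: 0.0426
gripper_force: 0.0
```

```bash
cat > m.py <<'E'
from h import *
import sys
t=r.grab_frame("top"); cv2.imwrite(f"pics/{sys.argv[1]}.png",t)
hsv=cv2.cvtColor(t,cv2.COLOR_BGR2HSV)
m=cv2.inRange(hsv,(8,150,90),(18,255,255)); m[:170]=0;m[228:]=0;m[:,:225]=0;m[:,345:]=0
c=max(cv2.findContours(m,0,2)[0],key=cv2.contourArea);R=cv2.minAreaRect(c);b=cv2.boxPoints(R)
print(R,"\n",w("top",b,0.015).round(4)[:,:2].tolist())
E
python3 m.py t2; python3 -c "
import cv2;a=cv2.imread('pics/t2.png')[150:270,220:380];cv2.imwrite('pics/t2c.png',cv2.resize(a,(640,480),interpolation=2))"
```

```text
((281.0, 199.0), (18.0, 26.0), 90.0) 
 [[0.5753, -0.0248], [0.5772, -0.1009], [0.5244, -0.102], [0.5226, -0.026]]
```

View pics/t2c.png

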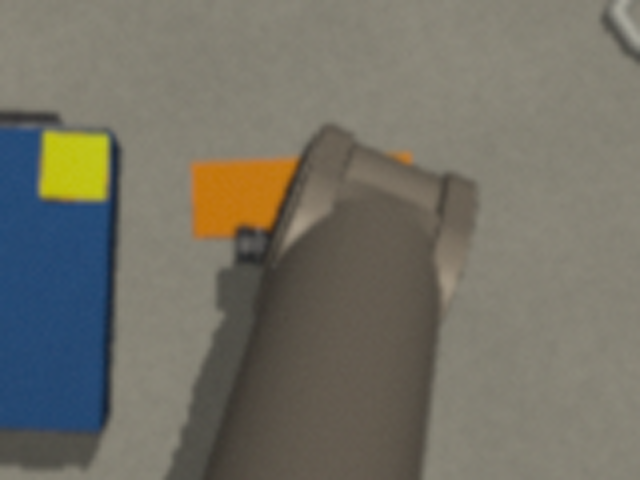

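The wedge is now square to y, with its centre line at about x = 0.551. I'll push it another 8 mm, then move round behind its back.

{"method": "step_arm", "body": {"moves": [{"rx": 0,"ry": 0,"rz": 0,"dx": -4,"dy": 0,"dz": 0,"gripper": 0},{"rx": 0,"ry": 0,"rz": 0,"dx": -4,"dy": 0,"dz": 0,"gripper": 0},{"rx": 0,"ry": 0,"rz": 0,"dx": 20,"dy": 0,"dz": 0,"gripper": 0},{"rx": 0,"ry": 0,"rz": 0,"dx": 0,"dy": 0,"dz": -40,"gripper": 0},{"rx": 0,"ry": 0,"rz": 0,"dx": 0,"dy": 0,"dz": -40,"gripper": 0},{"rx": 0,"ry": 0,"rz": 0,"dx": -29,"dy": -52,"dz": 0,"gripper": -0.5},{"rx": 0,"ry": 0,"rz": 0,"dx": -29,"dy": -52,"dz": 0,"gripper": -0.5},{"rx": 0,"ry": 0,"rz": -10,"dx": 0,"dy": 0,"dz": 0,"gripper": -0.5},{"rx": 0,"ry": 0,"rz": -10,"dx": 0,"dy": 0,"dz": 0,"gripper": -0.5},{"rx": 0,"ry": 0,"rz": -10,"dx": 0,"dy": 0,"dz": 0,"gripper": -0.5},{"rx": 0,"ry": 0,"rz": -10,"dx": 0,"dy": 0,"dz": 0,"gripper": -0.5},{"rx": 0,"ry": 0,"rz": -10,"dx": 0,"dy": 0,"dz": 0,"gripper": -0.5},{"rx": 0,"ry": 0,"rz": -10,"dx": 0,"dy": 0,"dz": 0,"gripper": -0.5},{"rx": 0,"ry": 0,"rz": -10,"dx": 0,"dy": 0,"dz": 0,"gripper": -0.5},{"rx": 0,"ry": 0,"rz": -10,"dx": 0,"dy": 0,"dz": 0,"gripper": -0.5},{"rx": 0,"ry": 0,"rz": -10,"dx": 0,"dy": 0,"dz": 0,"gripper": -0.5},{"rx": 0,"ry": 0,"rz": 0,"dx": 0,"dy": 0,"dz": 30,"gripper": -0.5},{"rx": 0,"ry": 0,"rz": 0,"dx": 0,"dy": 0,"dz": 30,"gripper": -0.5},{"rx": 0,"ry": 0,"rz": 0,"dx": 0,"dy": 0,"dz": 15,"gripper": -0.5},{"rx": 0,"ry": 0,"rz": 0,"dx": 0,"dy": 0,"dz": 0,"gripper": -0.5}]}}

```text
clock: 7.45
tcp_pos: [0.5577, -0.2235, 0.0313]
orientation: [2.2, -2.239, -0.007]
contact_force: [0.5, 0.1, 0.2]
grip_width: 0.021
gripper_force: 0.0
```

```bash
python3 m.py t3; python3 -c "
import cv2,numpy as np
from h import *
c=r.camera_info('wrist');t=r.grab_frame('wrist');cv2.imwrite('pics/w3.png',t)
a=cv2.imread('pics/t3.png')[150:270,220:380]
cv2.imwrite('pics/m3.png',np.hstack([cv2.resize(a,(400,300),interpolation=2),cv2.resize(t,(400,300))]))
print(r.get_obs()['joints'][6])"
```

```text
((296.0, 196.0), (18.0, 54.0), 90.0) 
 [[0.5842, -0.0275], [0.5882, -0.1859], [0.5353, -0.1869], [0.5314, -0.0288]]
2.887851638732207
```

View pics/m3.png

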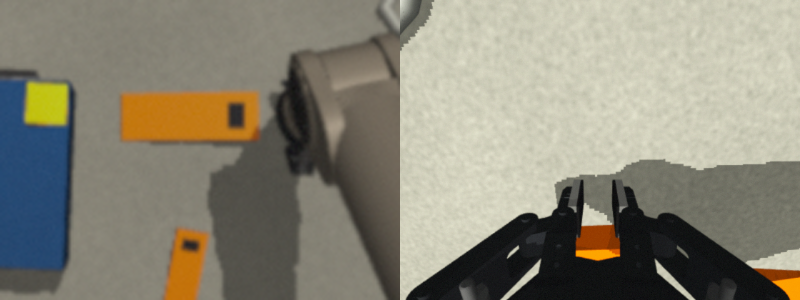

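The wedge is square on, centred at about x = 0.560 and level with the pad, and the fingers are behind its back. Starting the push along +y.

{"method": "step_arm", "body": {"moves": [{"rx": 0,"ry": 0,"rz": 0,"dx": -8,"dy": 0,"dz": 0,"gripper": -0.5},{"rx": 0,"ry": 0,"rz": 0,"dx": -8,"dy": 0,"dz": 0,"gripper": -0.5},{"rx": 0,"ry": 0,"rz": 0,"dx": -6,"dy": 0,"dz": 0,"gripper": -0.5},{"rx": 0,"ry": 0,"rz": 0,"dx": -6,"dy": 0,"dz": 0,"gripper": -0.5},{"rx": 0,"ry": 0,"rz": 0,"dx": -6,"dy": 0,"dz": 0,"gripper": -0.5},{"rx": 0,"ry": 0,"rz": 0,"dx": -6,"dy": 0,"dz": 0,"gripper": -0.5},{"rx": 0,"ry": 0,"rz": 0,"dx": -6,"dy": 0,"dz": 0,"gripper": -0.5},{"rx": 0,"ry": 0,"rz": 0,"dx": -6,"dy": 0,"dz": 0,"gripper": -0.5},{"rx": 0,"ry": 0,"rz": 0,"dx": -6,"dy": 0,"dz": 0,"gripper": -0.5},{"rx": 0,"ry": 0,"rz": 0,"dx": -6,"dy": 0,"dz": 0,"gripper": -0.5},{"rx": 0,"ry": 0,"rz": 0,"dx": -6,"dy": 0,"dz": 0,"gripper": -0.5},{"rx": 0,"ry": 0,"rz": 0,"dx": -6,"dy": 0,"dz": 0,"gripper": -0.5},{"rx": 0,"ry": 0,"rz": 0,"dx": -6,"dy": 0,"dz": 0,"gripper": -0.5},{"rx": 0,"ry": 0,"rz": 0,"dx": -6,"dy": 0,"dz": 0,"gripper": -0.5},{"rx": 0,"ry": 0,"rz": 0,"dx": -6,"dy": 0,"dz": 0,"gripper": -0.5},{"rx": 0,"ry": 0,"rz": 0,"dx": -6,"dy": 0,"dz": 0,"gripper": -0.5},{"rx": 0,"ry": 0,"rz": 0,"dx": 0,"dy": 0,"dz": 0,"gripper": -0.5}]}}

```text
clock: 9.68
tcp_pos: [0.5597, -0.1223, 0.032]
orientation: [2.203, -2.238, -0.007]
contact_force: [0.1, 0.4, 0.3]
grip_width: 0.0211
gripper_force: 0.0
```

```bash
python3 m.py t4;python3 -c "
from h import *
t=r.grab_frame('side');cv2.imwrite('pics/s4.png',t);a=cv2.imread('pics/t4.png')[150:270,220:380]
cv2.imwrite('pics/m4.png',np.hstack([cv2.resize(a,(400,400)),cv2.resize(t[180:280,220:320],(400,400),interpolation=2)]))"
```

```text
((272.0079650878906, 194.19757080078125), (46.48390197753906, 19.230180740356445), 1.5074357986450195) 
 [[0.5353, 0.0312], [0.5917, 0.0313], [0.5914, -0.105], [0.535, -0.1047]]
```

View pics/m4.png

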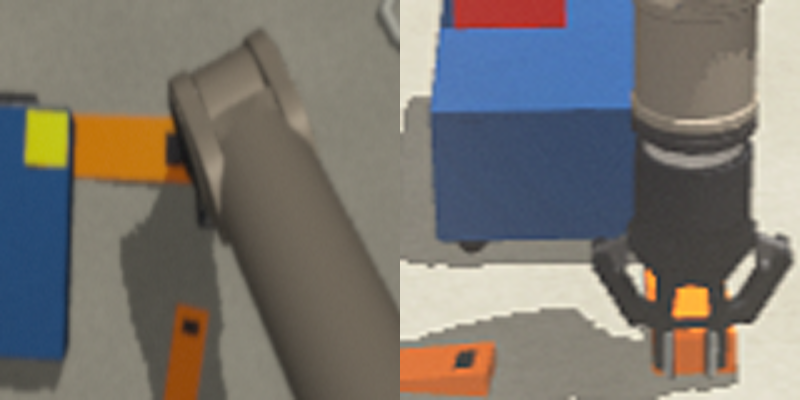

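The wedge is straight with its thin end under the cabinet and no contact force yet. From here I'll go gently and watch the force.

{"method": "step_arm", "body": {"moves": [{"rx": 0,"ry": 0,"rz": 0,"dx": -4,"dy": 0,"dz": 0,"gripper": -0.5},{"rx": 0,"ry": 0,"rz": 0,"dx": -4,"dy": 0,"dz": 0,"gripper": -0.5},{"rx": 0,"ry": 0,"rz": 0,"dx": -4,"dy": 0,"dz": 0,"gripper": -0.5},{"rx": 0,"ry": 0,"rz": 0,"dx": -4,"dy": 0,"dz": 0,"gripper": -0.5}]}}

```text
clock: 10.28
tcp_pos: [0.56, -0.1074, 0.0321]
orientation: [2.201, -2.239, -0.005]
contact_force: [-0.5, -0.9, -0.5]
grip_width: 0.0211
gripper_force: 0.3
```

{"method": "step_arm", "body": {"moves": [{"rx": 0,"ry": 0,"rz": 0,"dx": -3,"dy": 0,"dz": 0,"gripper": -0.5},{"rx": 0,"ry": 0,"rz": 0,"dx": -3,"dy": 0,"dz": 0,"gripper": -0.5}]}}

```text
clock: 10.52
tcp_pos: [0.5602, -0.1016, 0.0322]
orientation: [2.201, -2.239, -0.005]
contact_force: [0.3, -0.9, 0.3]
grip_width: 0.0213
gripper_force: 0.4
```

{"method": "step_arm", "body": {"moves": [{"rx": 0,"ry": 0,"rz": 0,"dx": -3,"dy": 0,"dz": 0,"gripper": -0.5}]}}

```text
clock: 10.65
tcp_pos: [0.5602, -0.0986, 0.0322]
orientation: [2.201, -2.239, -0.005]
contact_force: [0.6, -0.4, -0.6]
grip_width: 0.0216
gripper_force: 0.7
```

{"method": "step_arm", "body": {"moves": [{"rx": 0,"ry": 0,"rz": 0,"dx": -2,"dy": 0,"dz": 0,"gripper": -0.5},{"rx": 0,"ry": 0,"rz": 0,"dx": -2,"dy": 0,"dz": 0,"gripper": -0.5}]}}

```text
clock: 10.9
tcp_pos: [0.5603, -0.0962, 0.0322]
orientation: [2.198, -2.239, -0.003]
contact_force: [-0.6, -6.3, 1.5]
grip_width: 0.0213
gripper_force: 3.2
```

{"method": "step_arm", "body": {"moves": [{"rx": 0,"ry": 0,"rz": 0,"dx": -2,"dy": 0,"dz": 0,"gripper": -0.5},{"rx": 0,"ry": 0,"rz": 0,"dx": -2,"dy": 0,"dz": 0,"gripper": -0.5}]}}

```text
clock: 11.15
tcp_pos: [0.5602, -0.0944, 0.0322]
orientation: [2.195, -2.239, -0.001]
contact_force: [0.6, -11.4, 2.2]
grip_width: 0.0217
gripper_force: 5.7
```

{"method": "step_arm", "body": {"moves": [{"rx": 0,"ry": 0,"rz": 0,"dx": -2,"dy": 0,"dz": 0,"gripper": -0.5},{"rx": 0,"ry": 0,"rz": 0,"dx": -2,"dy": 0,"dz": 0,"gripper": -0.5}]}}

```text
clock: 11.4
tcp_pos: [0.5602, -0.0928, 0.0322]
orientation: [2.191, -2.24, 0.002]
contact_force: [-1.2, -15.9, 3.6]
grip_width: 0.0218
gripper_force: 8.2
```

The foot was met at TCP y ≈ −0.097, and the force has risen to about 16 N, so I'll stop there. Now I'll back off, rise and move over the pad.

{"method": "step_arm", "body": {"moves": [{"rx": 0,"ry": 0,"rz": 0,"dx": 4,"dy": 0,"dz": 0,"gripper": -0.5},{"rx": 0,"ry": 0,"rz": 0,"dx": 10,"dy": 0,"dz": 0,"gripper": -0.5},{"rx": 0,"ry": 0,"rz": 0,"dx": 15,"dy": 0,"dz": 0,"gripper": -0.5},{"rx": 0,"ry": 0,"rz": 0,"dx": 0,"dy": 0,"dz": -40,"gripper": -1},{"rx": 0,"ry": 0,"rz": 0,"dx": 0,"dy": 0,"dz": -50,"gripper": -1},{"rx": 0,"ry": 0,"rz": 0,"dx": 0,"dy": 0,"dz": -50,"gripper": -1},{"rx": 0,"ry": 0,"rz": 0,"dx": 0,"dy": 0,"dz": -50,"gripper": -1},{"rx": 0,"ry": 0,"rz": 0,"dx": 0,"dy": 0,"dz": 0,"gripper": -1}]}}

```text
clock: 12.4
tcp_pos: [0.5631, -0.1161, 0.2263]
orientation: [-2.2, 2.239, -0.005]
contact_force: [0.0, 0.2, 0.4]
grip_width: 0.0001
gripper_force: 0.0
```

Run:
```python
from h import *
print(r.get_obs()["tcp_pos"])
t=r.grab_frame("top");s=r.grab_frame("side");cv2.imwrite("pics/t5.png",t)
hsv=cv2.cvtColor(t,cv2.COLOR_BGR2HSV)
m=cv2.inRange(hsv,(24,150,120),(34,255,255)); m[:,300:]=0
c=max(cv2.findContours(m,0,2)[0],key=cv2.contourArea);R=cv2.minAreaRect(c);print(R,w("top",[R[0]],.138))
cv2.imwrite("pics/m5.png",np.hstack([cv2.resize(t[160:240,210:310],(400,400),interpolation=2),cv2.resize(s[180:280,220:320],(400,400),interpolation=2)]))
```

```text
[ 0.56307019 -0.11612899  0.22632961]
((238.0, 191.0), (16.0, 16.0), 90.0) [[0.56023251 0.05337912 0.138     ]]
```

View pics/m5.png

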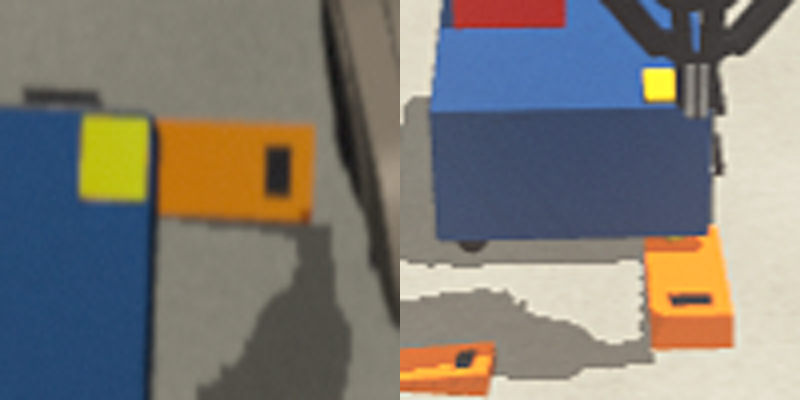

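The cabinet hasn't moved, and the wedge sits under the yellow foot. Now for the press test on the pad at (0.560, 0.053).

{"method": "step_arm", "body": {"moves": [{"rx": 0,"ry": 0,"rz": 0,"dx": -42,"dy": 1.5,"dz": 0,"gripper": -1},{"rx": 0,"ry": 0,"rz": 0,"dx": -42,"dy": 1.5,"dz": 0,"gripper": -1},{"rx": 0,"ry": 0,"rz": 0,"dx": -42,"dy": 1.5,"dz": 0,"gripper": -1},{"rx": 0,"ry": 0,"rz": 0,"dx": -42,"dy": 1.5,"dz": 0,"gripper": -1},{"rx": 0,"ry": 0,"rz": 0,"dx": 0,"dy": 0,"dz": 30,"gripper": -1},{"rx": 0,"ry": 0,"rz": 0,"dx": 0,"dy": 0,"dz": 25,"gripper": -1},{"rx": 0,"ry": 0,"rz": 0,"dx": 0,"dy": 0,"dz": 4,"gripper": -1},{"rx": 0,"ry": 0,"rz": 0,"dx": 0,"dy": 0,"dz": 0,"gripper": -1}]}}

```text
clock: 13.5
tcp_pos: [0.557, 0.0521, 0.1628]
orientation: [2.2, -2.239, -0.007]
contact_force: [0.5, 0.1, 0.2]
grip_width: 0.0002
gripper_force: 0.0
```

{"method": "step_arm", "body": {"moves": [{"rx": 0,"ry": 0,"rz": 0,"dx": 0,"dy": 0,"dz": 2,"gripper": -1},{"rx": 0,"ry": 0,"rz": 0,"dx": 0,"dy": 0,"dz": 2,"gripper": -1}]}}

```text
clock: 13.75
tcp_pos: [0.5578, 0.0522, 0.1599]
orientation: [2.201, -2.24, -0.004]
contact_force: [0.9, -0.4, -0.0]
grip_width: 0.0001
gripper_force: 0.0
```

{"method": "step_arm", "body": {"moves": [{"rx": 0,"ry": 0,"rz": 0,"dx": 0,"dy": 0,"dz": 2,"gripper": -1},{"rx": 0,"ry": 0,"rz": 0,"dx": 0,"dy": 0,"dz": 1,"gripper": -1}]}}

```text
clock: 14.0
tcp_pos: [0.5582, 0.0522, 0.1594]
orientation: [2.2, -2.24, -0.0]
contact_force: [-8.9, -4.1, 29.3]
grip_width: -0.0003
gripper_force: 14.4
```

The contact is stiff: 29 N with only about 0.5 mm of give. I'll ease off and hold, then lift clear.

{"method": "step_arm", "body": {"moves": [{"rx": 0,"ry": 0,"rz": 0,"dx": 0,"dy": 0,"dz": -1,"gripper": -1},{"rx": 0,"ry": 0,"rz": 0,"dx": 0,"dy": 0,"dz": 0,"gripper": -1},{"rx": 0,"ry": 0,"rz": 0,"dx": 0,"dy": 0,"dz": 0,"gripper": -1},{"rx": 0,"ry": 0,"rz": 0,"dx": 0,"dy": 0,"dz": 0,"gripper": -1}]}}

```text
clock: 14.5
tcp_pos: [0.5581, 0.0522, 0.1596]
orientation: [2.201, -2.24, -0.001]
contact_force: [-5.1, -2.4, 15.1]
grip_width: 0.0
gripper_force: 7.9
```

Run:
```python
from h import *
t=r.grab_frame("top");s=r.grab_frame("side")
cv2.imwrite("pics/m6.png",np.hstack([cv2.resize(t[160:240,210:310],(400,400),interpolation=2),cv2.resize(s[215:275,260:320],(400,400),interpolation=2)]))
```

```text
(no output)
```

View pics/m6.png

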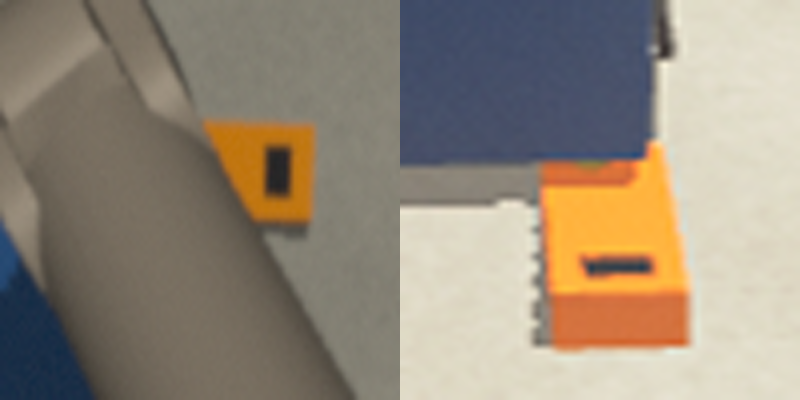

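The pad holds at 15 N with the tip at z = 0.138, the nominal level height. The picture shows the foot resting on the slope, about mid-width, and the wedge hasn't slipped. Retreating.

{"method": "step_arm", "body": {"moves": [{"rx": 0,"ry": 0,"rz": 0,"dx": 0,"dy": 0,"dz": -2,"gripper": -1},{"rx": 0,"ry": 0,"rz": 0,"dx": 0,"dy": 0,"dz": -10,"gripper": -1},{"rx": 0,"ry": 0,"rz": 0,"dx": 0,"dy": 0,"dz": -30,"gripper": -1},{"rx": 0,"ry": 0,"rz": 0,"dx": 0,"dy": 0,"dz": -40,"gripper": -1},{"rx": 0,"ry": 0,"rz": 0,"dx": 0,"dy": 0,"dz": 0,"gripper": -1},{"rx": 0,"ry": 0,"rz": 0,"dx": 0,"dy": 0,"dz": 0,"gripper": -1}]}}

```text
clock: 15.35
tcp_pos: [0.5574, 0.0519, 0.2391]
orientation: [2.2, -2.239, -0.005]
contact_force: [0.0, -0.3, -0.6]
grip_width: -0.0003
gripper_force: 0.0
```

```bash
python3 -c "
from bench import r
o=r.get_obs();print(o['tcp_pos'],o['contact_force']);print(r.hand_in())"
```

```text
[0.55737341 0.05189204 0.23914155] [ 0.02362058 -0.26240621 -0.60441627]
the job is handed in; nothing more can be done
None
```

The wedge is under the short foot and the corner no longer rocks: the pad held 15 N, and briefly 29 N, with about 0.5 mm of give. My last push peaked at about 16 N, just over your 15 N mark, but I saw no cabinet movement; I handed in at about 15.4 s with the hand clear and got no verdict back.

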